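Hang the tool cup on its screw by the keyhole plate

TASK

Pick up the wooden tool cup that has the keyhole plate on its back and hang it on the bare screw of the tool board: work the keyhole over the screw head until the plate lies flat on its pad, ease the cup straight down by hand until the shank is fully home at the end of the slot, and only then let go, leaving it hanging straight. Go gently, never forcing the plate against the pad or the screw with more than about 25 N, and leave everything else on the bench where it is.

Things in the scene. Friction and masses are not known exactly. Their poses are not given: they have to be found in the camera images.
- holder: The tool cup to hang: pale wooden block 54 x 54, 95 high, with a bore 40 wide and 85 deep from the top, standing upright; about 240 g (x 0.8 to 1.25). Origin: centre of the block's underside; z up, +x to its back plate, y along the plate's width. Grey aluminium back plate 60 wide, 4 thick, z = 0 to 114, rear face at x = 50, on a stand-off 26 wide, z 20 to 54, behind the cup.
- cup_grip (a point): A point in the holder above its centre of mass: x = 13, y = 0, z = 77 in its frame; same axes. The cup is best gripped here from above, across its flat sides, 54 apart along y, where it balances (gripped elsewhere it may tip in the fingers); the plate's top is 37 higher.
- keyhole (a point): Centre of the round hole of the keyhole, on the plate's rear face: x = 50, y = 0, z = 79 in the holder's frame, same axes. The hole is 15.5 across; from it a slot 8.5 wide runs straight up to z = 101.75, with sloping shoulders leading into it.
- slot_end (a point): Where the screw's shank axis lies when fully home, on the rear face of the holder's plate: x = 50, y = 0, z = 99 in the holder's frame (20 above the round hole's centre); same axes as the holder.
- board: Upright plywood tool board, fixed, 420 wide, 18 thick, 205 high, standing on the bench. Origin: middle of the lower edge of its front face; its front looks along its own -x, y along its width, z up.
- pad: Pale wooden pad fixed on the board's front, 84 wide, 12 thick, from 73 to 203 above the bench, rigid, carrying the bare screw and no cup. Origin on the bench below its middle, in the plane of the board's front face; axes as the board's (+x into the board, y along it, z up); its front face lies at x = -12.
- pad_cross (a point): Centre of the pencil cross on the pad's face, 183 above the bench; axes as the pad's. The screw was driven by hand and missed it: its axis lies 6 from the cross, in an untold direction within the face, different each time. Rigid screw, square to the pad: shank 5.5 across, pan head 12 across and 4.5 thick, edge slightly broken, 6 clear under the head (head's front 10.5 off the pad).
- neighbour: Second pad of the same kind on the same board with a like cup already hung on its screw, pencils in it; fixed. The cup stands out to 90 from the board; pencils reach 250 above the bench. Centre at least 140 along the board from the bare screw's pad, on either side. Origin and axes as for the pad.
- plain_cup: A like bored wooden block, 54 x 54, 95 high, but with no plate: not the one to hang. Origin: centre of its underside. Leave it.
- lidded_box: Turned wooden box with a knobbed lid, one piece, diameter 76, height 66. Origin: centre of its underside. Leave it.
- bowl: Turned wooden bowl, diameter 140, height 55. Origin: centre of its underside. Leave it.
- blank: Turned wooden bowl blank, a disc of diameter 120, height 38. Origin: centre of its underside. Leave it.
- gouge: Turning gouge lying on the bench, wooden handle 190 long and up to 32 thick to its -x, steel blade 130 long to its +x. Origin on the bench below the joint of handle and blade. Leave it.
- stone: Grey sharpening stone, 160 x 55 x 26. Origin: centre of its underside. Leave it.
Things that resemble listed ones, but are neither listed nor needed, are in the scene too. What is shaped like the holder but blue is not meant.

How it is judged:
By the outcome, as a careful person would: the job done as asked, in the order asked, and still so for the second after the job is handed in, with the robot touching nothing.
It also fails if it takes over 58 s, if anything falls off the work surface, if the arm or the gripper's body presses on something with over 40 N, if the wrist force passes 120 N, or if a joint passes its speed limit or range.

ROBOT

A 6-joint arm with a two-finger parallel gripper is mounted at the origin on the work surface. World frame = base frame: x ahead of the robot, y to its left, z up, the work surface at z = 0. Lengths are in m, angles in rad, forces in N, time in s.
With the tool pointing down it reaches from about 0.25 to 0.85 m from the base axis. Payload 12.5 kg.
Tool frame: the origin (TCP) lies midway between the tips of the shut fingers; the grasp point (between the pads) lies 19 mm behind it; z points along the fingers, y is the line along which they close (so a half turn about z gives the same grasp; the last joint's range is limited). The gripper opens to 93 mm and grips with 3 to 60 N. Pads are 15 mm wide; open, the fingers measure 128 mm over their backs; the gripper's body (75 mm by 188 mm) begins 65 mm behind the grasp point.
Start: joints at [-1.358, 0.351, 1.652, -0, 1.139, -0.085], TCP at [0.161, -0.526, 0.219] pointing down, gripper open.
Joint ranges: [-2.75, 2.75], [-0.79, 2.1], [0.01, 2.65], [-1.57, 4.71], [0.07, 3.14], [-2.87, 2.87]. Speed limits (rad/s): [2.22, 2.22, 2.79, 3.14, 3.14, 3.14].

INTERFACE

Orientations are given as a rotation vector (axis times angle).
In Python, from plant import env gives the robot as it stands. The module is installed in compiled form; this text tells all that it offers.
- The arm moves only by the tool step_arm, never from a script. Its argument "rows" is one flat list of numbers, 6 for each row, row after row: the shift along the tool's x, y, z normalised to -1 to 1, where 1 is 25 cm, then the turn, a rotation vector about the tool's x, y, z normalised to -1 to 1, where 1 is 45 degrees. In form: [tx, ty, tz, wx, wy, wz, tx, ty, tz, wx, wy, wz, ...]. A call has 1 to 12 rows; each row is the pose to reach, as a shift and turn from the pose commanded when the call began, along the tool's axes at that moment; what a row does not reach only later rows make up. A row lasts 1/10 s, in which the tool goes at most 50 mm and 8.59 degrees, less where a joint would pass 70% of its speed; a pose out of reach is approached as far as the arm can. A call with a number of a shift or a turn outside -1 to 1 is refused whole. A call with a gripper value outside its range is refused whole. "gripper" is the finger opening in mm, from 0 to 93, set as the call begins (left out, the last holds). The fingers move at their own pace and stop on an object; "newtons" is the grip in N (left out, the last holds). Time passes only in rows, so rows that repeat a pose let the fingers close. It gives the time, the measured TCP pose, the force, the opening and the grip force at its end, in the units of the state.
- env.get_state(): the state, without advancing time (a new reading comes with each control period).
- env.grab_frame(name): name is "scene" or "top"; returns the picture (384x512x3 uint8, red, green, blue); there is no depth.
- env.camera_info(name): a dict with "fov_y" (degrees; the focal length in pixels is half the picture's height over the tangent of half this angle, whatever the lens; pixels are square), "cx", "cy" (the principal point, pixels), "cam_to_world" (4x4, takes a point from camera to world coordinates). Camera axes: x right, y down, z forward; pixel columns grow to the right and rows downward; lengths in m; the calibration is good to about 2 mm. A picture is of the moment at which its call begins. camera_info takes no time and is no camera call.
- env.hand_in(): hands the job in; it is judged then, once.
The state is a dict: "time": time; "joint_positions": joint angles; "joint_velocities": joint speeds; "joint_torque": joint torques, N m; "ee_pos": TCP position; "orientation": TCP orientation; "wrist_force": force on the tool from outside, world axes, zero at the start; "moment": the same for the moment, N m; "opening": finger opening in m; "finger_force": force on a finger pad.
Only numpy, scipy, OpenCV 4.12 (cv2) and the standard library are available. Lean on these libraries where they do the work, as an engineer would, in place of code of your own. Each camera call takes 0.05 s, during which the arm holds its last target. There are 200 camera calls.

## Working session

There is one attempt and no reset: what is moved stays moved. The work goes in short steps, Python scripts to look and compute and a tool call to move; the robot and the scene stay as the last step left them, time stands still between calls to the robot, and variables do not carry over. Pictures are saved under pics/ and viewed, at most 10 in all, crops included, and the job is handed in when it is done.

Besides the shell and the picture viewer there is one more tool, called after "Call:" by a JSON object that holds its "method" and its "body", one argument or row to a line. step_arm: Moves the arm, as the interface text tells. Scaled input: -1 to 1 covers 25 cm each way for a shift and 45 degrees each way for a turn. Its arguments: {"type":"object","properties":{"rows":{"type":"array"},"gripper":{"type":"number"},"newtons":{"type":"number"}},"required":["rows"]}

```bash
mkdir -p pics
python3 - <<'E'
from plant import env
import cv2,numpy as np
np.set_printoptions(precision=4,suppress=True)
for n in("scene","top"):
    f=env.grab_frame(n); cv2.imwrite(f"pics/{n}0.png",cv2.resize(f[...,::-1],None,fx=1.5,fy=1.5,interpolation=cv2.INTER_CUBIC)); np.save(f"pics/{n}0.npy",f)
    c=env.camera_info(n); print(n,c)
print(env.get_state())
E
```

```text
scene {'fov_y': 55.3643796998575, 'cx': 255.15569819991916, 'cy': 189.42275222945648, 'cam_to_world': array([[ 0.4794,  0.5619, -0.6741,  1.3393],
       [ 0.8774, -0.324 ,  0.3539, -0.4094],
       [-0.0196, -0.7611, -0.6484,  0.8924],
       [ 0.    ,  0.    ,  0.    ,  1.    ]])}
top {'fov_y': 51.79983130549418, 'cx': 247.82460307644592, 'cy': 186.82882715956677, 'cam_to_world': array([[ 0.029 , -0.9943,  0.1023,  0.4523],
       [-0.9996, -0.028 ,  0.0107,  0.0043],
       [-0.0077, -0.1026, -0.9947,  1.1757],
       [ 0.    ,  0.    ,  0.    ,  1.    ]])}
{'time': 0.1, 'joint_positions': array([-1.3576,  0.3512,  1.6524,  0.    ,  1.1391, -0.0846]), 'joint_velocities': array([ 0.0006,  0.0002,  0.0005,  0.0019, -0.0022,  0.0007]), 'joint_torque': array([  0.0007, -49.8028, -28.5704,   0.07  ,   0.0239,  -0.    ]), 'ee_pos': array([ 0.1613, -0.5255,  0.2181]), 'orientation': array([-3.1058, -0.4658,  0.0001]), 'wrist_force': array([-0.311 , -0.2536, -0.047 ]), 'moment': array([ 0.0163, -0.0145, -0.0227]), 'finger_force': 0.0, 'opening': 0.0925676431440899}
```

View pics/scene0.png

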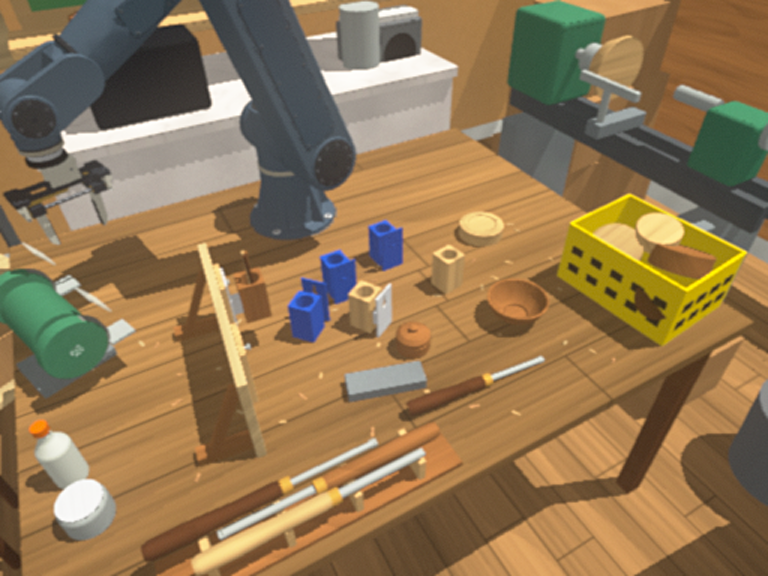

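View pics/top0.png

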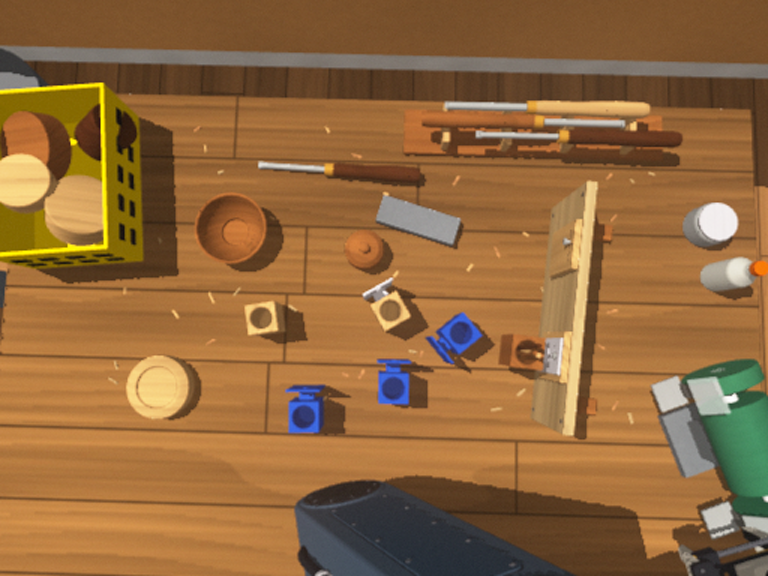

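Top view: the candidates in the 1.5x picture are the pale cup with the grey plate (390,308), the plain pale cup (263,318), three blue cups (305,412), (394,384) and (460,335), and the dark hung neighbour (530,352). I choose (390,308). The bare screw is near (567,240) in top and (245,347) in scene. One composite of close crops will check both.

```bash
cat > h.py <<'E'
import numpy as np,cv2
from plant import env
np.set_printoptions(precision=4,suppress=True)
def cam(n):
    c=env.camera_info(n); f=192/np.tan(np.radians(c["fov_y"]/2)); return f,c["cx"],c["cy"],np.array(c["cam_to_world"])
def ray(n,u,v):
    f,cx,cy,T=cam(n); d=T[:3,:3]@np.array([(u-cx)/f,(v-cy)/f,1.]); return T[:3,3],d
def onz(n,u,v,z):
    o,d=ray(n,u,v); return o+d*(z-o[2])/d[2]
def onplane(n,u,v,p,nn):
    o,d=ray(n,u,v); return o+d*((np.asarray(p)-o)@nn)/(d@nn)
def proj(n,P):
    f,cx,cy,T=cam(n); q=(np.atleast_2d(P)-T[:3,3])@T[:3,:3]; return np.c_[f*q[:,0]/q[:,2]+cx,f*q[:,1]/q[:,2]+cy]
def tri(u1,u2):
    A=[];b=[]
    for n,u in(("top",u1),("scene",u2)):
        o,d=ray(n,*u); d=d/np.linalg.norm(d); M=np.eye(3)-np.outer(d,d); A.append(M); b.append(M@o)
    x=np.linalg.solve(sum(A),sum(b)); return x,np.linalg.norm(A[0]@x-b[0])*2
def avg(n,k=6): return np.mean([env.grab_frame(n).astype(float) for _ in range(k)],0)
def crop(f,x0,y0,w,h,s): return cv2.resize(np.clip(f[y0:y0+h,x0:x0+w,::-1],0,255).astype(np.uint8),(w*s,h*s),interpolation=cv2.INTER_NEAREST)
E
python3 - <<'E'
from h import *
t=avg("top");s=avg("scene");np.save("t.npy",t);np.save("s.npy",s)
f0=np.load("pics/top0.npy");print(np.std(f0-t))
a=crop(t,235,180,50,37,8) # holder top 400x296
b=crop(t,355,130,50,37,8)
c=crop(s,225,180,50,37,8)
d=crop(s,140,205,50,37,8)
cv2.imwrite("pics/comp1.png",np.vstack([np.hstack([a,b]),np.hstack([c,d])]))
E
```

```text
2.014789468097531
```

View pics/comp1.png

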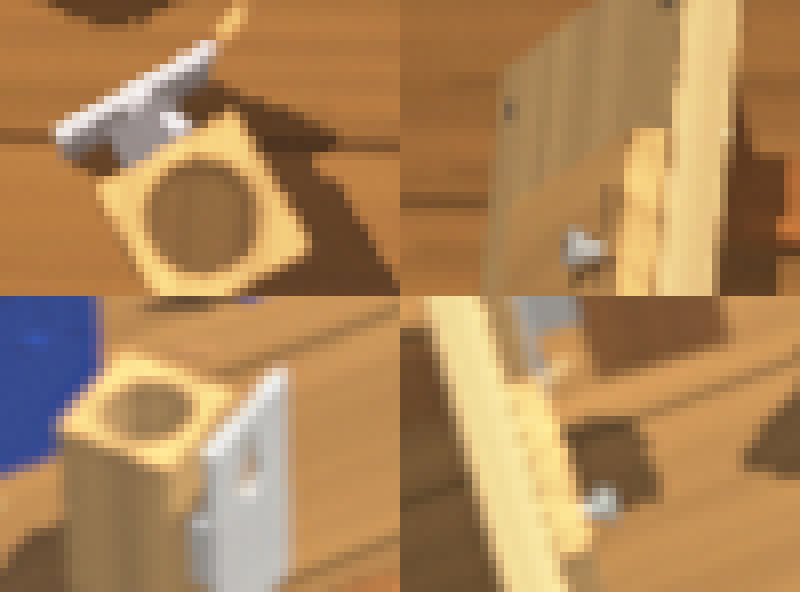

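Composite: top left shows the chosen pale cup, with a grey plate behind on its stand-off. Bottom left shows the keyhole in that plate. Top right shows the screw head at about top (378,161), beside the pad top at about (385,156). Bottom right shows the head at about scene (165.4,230.7). Next I measure.

Run:
```python
from h import *
t=np.load("t.npy");s=np.load("s.npy")
def hsv(f): return cv2.cvtColor(np.clip(f,0,255).astype(np.uint8),cv2.COLOR_RGB2HSV).astype(int)
ht,hs=hsv(t),hsv(s)
pale=lambda h:((h[...,2]>205)&(h[...,1]>75)&(h[...,1]<160)&(h[...,0]<30)).astype(np.uint8)
def comp(m,u,v):
    n,l=cv2.connectedComponents(m); w=l[v-4:v+5,u-4:u+5]; w=w[w>0]; return (l==np.bincount(w).argmax()).astype(np.uint8)
# holder
m=comp(pale(ht),256,200); c=max(cv2.findContours(m,0,2)[0],key=cv2.contourArea)
P=np.array([onz("top",u,v,.095)[:2] for u,v in c[:,0]]); r=cv2.minAreaRect((P*1000).astype(np.float32)); print("holder rect mm",r,len(c))
# bore centre
# plate top in top view: grey bright
g=((ht[...,1]<40)&(ht[...,2]>185)).astype(np.uint8); k=np.zeros_like(g);k[180:215,238:268]=1
ys,xs=np.nonzero(g&k); Q=np.array([onz("top",u,v,.114)[:2] for u,v in zip(xs,ys)])*1000; print("plate top",cv2.minAreaRect(Q.astype(np.float32)),len(Q))
# height: plate top corner / cup top centre in scene
m2=comp(pale(hs),243,189)
ys,xs=np.nonzero(m2);print("scene pale",xs.min(),xs.max(),ys.min(),ys.max(),m2.sum())
for nm,f,h,(u0,v0,w,hh) in(("top",t,ht,(372,156,14,11)),("scene",s,hs,(160,225,12,12))):
    print(nm);print("cols",u0,"rows",v0);print(np.array2string(h[v0:v0+hh,u0:u0+w,1]),'\n',np.array2string(h[v0:v0+hh,u0:u0+w,2]))
# board strip rows
for v in range(126,290,20): 
    print(v,[ (u,*ht[v,u,1:]) for u in range(376,402,1) if ht[v,u,2]>200])
```

```text
holder rect mm ((509.8819885253906, -18.15054702758789), (54.05377197265625, 54.02324676513672), 30.700763702392578) 56
plate top ((543.0861206054688, 2.297891616821289), (22.040342330932617, 58.21332931518555), 30.781259536743164) 57
scene pale 233 258 186 201 158
top
cols 372 rows 156
[[144 142 144 143 143 144 144 145 141 142 142 138 132 132]
 [143 143 142 144 143 143 145 143 140 141 144 134 129 131]
 [144 144 143 131  92 106 137 143 138 141 140 131 126 129]
 [142 143 143 102  39  34  88 137 140 141 139 128 126 126]
 [142 144 142  91  27  18  27  32  92 142 137 127 125 128]
 [143 142 141  74  22  19  20  27  95 141 135 126 123 125]
 [144 144 142  70  29  44  65  79 120 139 137 126 126 125]
 [144 143 141 124  98 107 130 137 142 141 133 127 128 127]
 [143 143 144 141 145 145 142 138 142 143 132 123 129 129]
 [143 142 144 145 145 142 143 140 140 142 132 123 124 130]
 [146 143 145 146 144 144 142 141 142 142 131 124 124 125]] 
 [[179 179 179 178 177 174 173 171 146 158 176 226 234 233]
 [177 177 176 174 171 169 169 169 149 161 186 233 238 235]
 [175 175 170 165 169 169 170 171 151 164 
[... 4045 characters left out ...]
64(100), np.int64(242)), (382, np.int64(100), np.int64(242)), (383, np.int64(103), np.int64(241)), (384, np.int64(102), np.int64(240)), (385, np.int64(103), np.int64(240))]
266 [(377, np.int64(115), np.int64(218)), (378, np.int64(105), np.int64(237)), (379, np.int64(102), np.int64(240)), (380, np.int64(102), np.int64(240)), (381, np.int64(103), np.int64(239)), (382, np.int64(103), np.int64(239)), (383, np.int64(104), np.int64(240))]
286 [(376, np.int64(113), np.int64(230)), (377, np.int64(112), np.int64(229)), (378, np.int64(109), np.int64(231)), (379, np.int64(108), np.int64(237)), (380, np.int64(106), np.int64(239)), (381, np.int64(103), np.int64(240)), (382, np.int64(121), np.int64(210))]
```

Run:
```python
from h import *
t=np.load("t.npy");s=np.load("s.npy")
V=t.max(2)
S=lambda f:cv2.cvtColor(np.clip(f,0,255).astype(np.uint8),cv2.COLOR_RGB2HSV)[...,1].astype(float)
# rear edge of board top: scan from right
pts=[]
for v in range(130,284,3):
    u=int(390+ (166-v)*0.098)
    row=V[v,u:u+12]; k=np.argmax(row<195)
    if k==0: continue
    a,b=row[k-1],row[k]; pts.append((u+k-1+(a-195)/(a-b),v))
W=np.array([onz("top",u,v,.205)[:2] for u,v in pts])
for _ in range(3):
    A=np.polyfit(W[:,0],W[:,1],1); r=W[:,1]-np.polyval(A,W[:,0]); W=W[abs(r)<max(2*r.std(),5e-4)]
th=np.arctan(A[0]); e=np.array([np.cos(th),np.sin(th),0]); n=np.array([np.sin(th),-np.cos(th),0]) # n = board +x (into board)
print("rear y=",A,"std",r.std(),len(W),"deg",np.degrees(th),"into",n)
p0=np.array([0,A[1],.205]); face=p0-n*.018
# pad front edge direct, z .203
pp=[]
for v in range(150,170):
    if 156<=v<=168 and False: continue
    row=V[v,376:388]; j=[k for k in range(1,12) if row[k]>=205>row[k-1] ]
    if j: k=j[-1] if j[-1]<10 else j[0]; pp.append((376+k-1+(205-row[k-1])/(row[k]-row[k-1]),v))
Pw=np.array([onz("top",u,v,.203) for u,v in pp]); print("pad front dist from rear-derived board face (expect -.012):",(Pw-face)@n)
# pad extents along board (top strip ends): 
padface=face-n*.012
# screw blobs
def blob(f,u0,v0,w,h,ref,low):
    q=np.clip((ref-S(f)[v0:v0+h,u0:u0+w])/(ref-low),0,1); q[q<.12]=0
    yy,xx=np.mgrid[v0:v0+h,u0:u0+w]; return np.array([(q*xx).sum(),(q*yy).sum()])/q.sum(),q.sum()
bt,at=blob(t,374,157,8,8,141,25); bs,as_=blob(s,162,227,7,7,133,15)
print("blob",bt,at,bs,as_)
X,g=tri(bt,bs); print("tri",X,"gap",g,"dist off pad",-(X-padface)@n, "along",X@e)
for off in (.006,.00825,.0105):
    a=onplane("top",*bt,padface-n*off,n); b=onplane("scene",*bs,padface-n*off,n); print(off,a,b,"along",a@e,b@e)
print("n",n,"padface d",padface@n)
```

```text
rear y= [-0.1    -0.2825] std 0.00024736593162944757 43 deg -5.709975310244567 into [-0.0995 -0.995   0.    ]
pad front dist from rear-derived board face (expect -.012): [-0.0119 -0.0119 -0.0117 -0.0112 -0.0105 -0.0101 -0.0103 -0.0105 -0.0108
 -0.0116 -0.0118 -0.0118 -0.0109 -0.0109 -0.0109 -0.0107 -0.0107 -0.011
 -0.0118 -0.012 ]
blob [377.1237 160.6191] 17.629310344827587 [164.6704 230.4498] 16.71186440677966
tri [ 0.6302 -0.3111  0.1837] gap 0.0010827591150512482 dist off pad 0.004287684054090171 along 0.6579985216001102
0.006 [ 0.6296 -0.3093  0.1876] [ 0.5712 -0.3035  0.125 ] along 0.6572895368264181 0.5985412892239933
0.00825 [ 0.6283 -0.3069  0.1951] [ 0.5116 -0.2953  0.0655] along 0.6557027905911226 0.5384451334292444
0.0105 [ 0.6269 -0.3045  0.2027] [ 0.452 -0.287  0.006] along 0.6541160443558272 0.47834897763449585
n [-0.0995 -0.995   0.    ] padface d 0.25114411181711666
```

Run:
```python
from h import *
t=np.load("t.npy");s=np.load("s.npy");V=t.max(2)
th=np.radians(-5.71); e=np.array([np.cos(th),np.sin(th),0]); n=np.array([np.sin(th),-np.cos(th),0]); d=.2511
# profile along pad strip centre line (6 mm before board face, z .203)
for z in (.203,):
    A=np.arange(.59,.73,.0013); P=(A[:,None]*e+n*(d+.006)); P[:,2]=z; uv=proj("top",P).astype(np.float32)
    pr=cv2.remap(V.astype(np.float32),uv[:,0][None],uv[:,1][None],1)[0]
    up=[(A[i]+(A[i+1]-A[i])*(190-pr[i])/(pr[i+1]-pr[i])) for i in range(len(A)-1) if (pr[i]-190)*(pr[i+1]-190)<0]
    print("pad crossings",np.array(up)); print(pr.astype(int))
# predicted head outline pixel centres for several z, along
for a in(.655,.657,.659):
  for z in(.178,.183,.188):
    H=[a*e+n*(d-o)+np.array([0,0,z]) for o in(.006,.0105)]
    print(a,z,proj("top",H).round(2).tolist(),proj("scene",H).round(2).tolist())
```

```text
pad crossings [0.6106 0.695 ]
[158 158 158 159 159 158 158 158 156 152 145 134 125 115 133 161 194 225
 233 235 236 238 240 241 243 244 244 245 244 244 245 245 246 248 248 248
 247 246 245 245 245 245 244 243 241 240 239 240 242 243 243 243 243 242
 241 241 240 239 237 236 234 235 236 240 243 245 247 247 247 246 245 244
 243 242 241 239 237 237 235 230 212 182 164 161 159 159 159 159 159 159
 159 159 159 160 160 161 161 160 160 159 160 161 161 160 160 159 160 160]
0.655 0.178 [[375.83, 162.13], [374.06, 161.91]] [[165.67, 230.97], [167.33, 230.46]]
0.655 0.183 [[376.45, 161.81], [374.67, 161.58]] [[165.33, 229.68], [167.0, 229.17]]
0.655 0.188 [[377.07, 161.48], [375.29, 161.25]] [[165.0, 228.38], [166.67, 227.88]]
0.657 0.178 [[375.9, 161.36], [374.14, 161.14]] [[165.83, 231.47], [167.5, 230.97]]
0.657 0.183 [[376.52, 161.03], [374.75, 160.81]] [[165.5, 230.18], [167.17, 229.68]]
0.657 0.188 [[377.15, 160.7], [375.37, 160.48]] [[165.16, 228.88], [166.84, 228.38]]
0.659 0.178 [[375.98, 160.59], [374.21, 160.37]] [[165.99, 231.97], [167.66, 231.47]]
0.659 0.183 [[376.6, 160.26], [374.83, 160.04]] [[165.66, 230.68], [167.33, 230.18]]
0.659 0.188 [[377.23, 159.92], [375.44, 159.7]] [[165.32, 229.39], [167.0, 228.88]]
```

Run:
```python
from h import *
t=np.load("t.npy");s=np.load("s.npy")
th=np.radians(-5.71); e=np.array([np.cos(th),np.sin(th),0]); n=np.array([np.sin(th),-np.cos(th),0]); d=.2511
def up(f,n_,x0,y0,w,h,k):
    im=crop(f,x0,y0,w,h,k)
    for a in(.6108,.6948):
        for z in(.203,.073):
            for o in(0,.012):
                u,v=proj(n_,a*e+n*(d+o)+np.array([0,0,z]))[0]; print(n_,a,z,o,u.round(2),v.round(2)); cv2.circle(im,(int((u-x0+.5)*k),int((v-y0+.5)*k)),2,(255,0,0) if o else (0,0,255),-1)
    return im
cv2.imwrite("pics/comp2.png",np.hstack([up(s,"scene",140,200,40,60,10),up(t,"top",358,138,40,60,10)]))
```

```text
scene 0.6108 0.203 0 158.29 214.34
scene 0.6108 0.203 0.012 153.87 215.61
scene 0.6108 0.073 0 166.74 246.03
scene 0.6108 0.073 0.012 162.69 247.3
scene 0.6948 0.203 0 164.98 235.41
scene 0.6948 0.203 0.012 160.3 236.84
scene 0.6948 0.073 0 173.37 267.21
scene 0.6948 0.073 0.012 169.1 268.63
top 0.6108 0.203 0 379.72 178.3
top 0.6108 0.203 0.012 384.57 178.91
top 0.6108 0.073 0 364.67 184.06
top 0.6108 0.073 0.012 368.95 184.6
top 0.6948 0.203 0 382.91 145.13
top 0.6948 0.203 0.012 387.72 145.73
top 0.6948 0.073 0 367.6 154.7
top 0.6948 0.073 0.012 371.85 155.23
```

View pics/comp2.png

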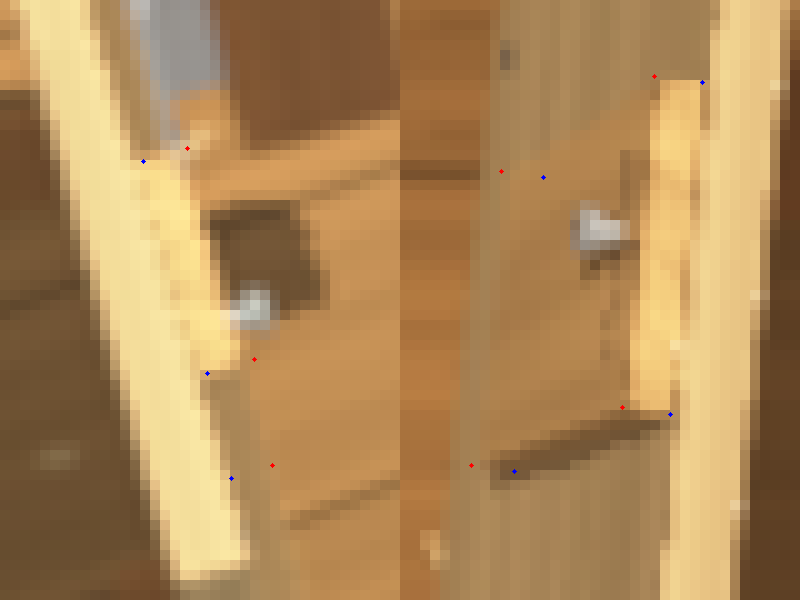

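Scene crop: the head is at about (165,230.5), and the pad's top strip is offset about (-1,+0.6) px from prediction. Top crop: a pencil line runs along the pad about 2.5 px below its front edge, and the head sits a little above that line. So the screw lies about 4-5 mm to the +x side of the cross and probably about 4 mm above it. I move now: lift and travel towards the holder.

Call:
{"method": "step_arm", "body": {
  "rows": [0,0,-0.2,0,0,0,0,0,-0.4,0,0,0,0.88,-0.69,-0.4,0,0,-1,0.88,-0.69,-0.4,0,0,-1,0.88,-0.69,-0.4,0,0,-1,0.88,-0.69,-0.4,0,0,-1,0.88,-0.69,-0.4,0,0,-1,0.88,-0.69,-0.4,0,0,-1,0.88,-0.69,-0.4,0,0,-1],
  "gripper": 93
}}

```text
time: 1.6
ee_pos: [0.3225, -0.294, 0.3189]
orientation: [2.688, 1.626, 0.001]
wrist_force: [-0.4, -0.3, 0.1]
opening: 0.0931
finger_force: 0.0
```

```bash
cat >> h.py <<'E'
from scipy.spatial.transform import Rotation as Ro
def plan(pos,psi):
    "units for a tool-down pose at pos, tool x at angle psi (deg)"
    s=env.get_state(); R=Ro.from_rotvec(s["orientation"]); p=np.radians(psi)
    Rt=Ro.from_matrix(np.array([[np.cos(p),np.sin(p),0],[np.sin(p),-np.cos(p),0],[0,0,-1]]))
    sh=R.inv().apply(np.asarray(pos)-s["ee_pos"])/.25; w=(R.inv()*Rt).as_rotvec()/np.radians(45)
    x=R.as_matrix()[:,0]; print("t",s["time"],"pos",s["ee_pos"],"psi",np.degrees(np.arctan2(x[1],x[0])),"q6",s["joint_positions"][5],"F",s["wrist_force"],"open",s["opening"],"ff",s["finger_force"]); print("shift",sh,"turn",w)
E
python3 - <<'E'
from h import *
plan([.521,-.0115,.16],210.7)
print(tri((259.75,206.5),(243,193.5)))
E
```

```text
t 1.6 pos [ 0.3225 -0.294   0.3189] psi 62.33297449004897 q6 -0.3635112353478604 F [-0.4474 -0.2668  0.0611] open 0.09313723084886512 ff 0.0
shift [1.3692 0.1782 0.6363] turn [ 0.0008  0.001  -3.297 ]
(array([ 0.51  , -0.019 ,  0.0961]), np.float64(0.0016419916663339158))
```

Call:
{"method": "step_arm", "body": {
  "rows": [0.9,0.12,0,0,0,-1,0.9,0.12,0,0,0,-1,0.9,0.12,0,0,0,-1,0.9,0.12,0,0,0,-1,0.9,0.12,0,0,0,-1,0.9,0.12,0,0,0,-1]
}}

```text
time: 2.2
ee_pos: [0.4543, -0.11, 0.3184]
orientation: [-1.858, -2.533, -0.0]
wrist_force: [-1.2, -0.1, 0.2]
opening: 0.093
finger_force: 0.0
```

Call:
{"method": "step_arm", "body": {
  "rows": [0,0,0,0,0,-1,0,0,0,0,0,-1,0,0,0,0,0,-1,0,0,0,0,0,-1,0,0,0,0,0,-1,0,0,0,0,0,-1]
}}

```text
time: 2.8
ee_pos: [0.453, -0.1125, 0.3186]
orientation: [-0.752, -3.05, 0.0]
wrist_force: [-0.9, -0.5, 0.3]
opening: 0.0926
finger_force: 0.0
```

```bash
python3 -c "
from h import *
plan([.521,-.0115,.16],210.7)"
```

```text
t 2.8 pos [ 0.453  -0.1125  0.3186] psi 152.29372375001873 q6 -1.4302808693221407 F [-0.8722 -0.5335  0.335 ] open 0.0925547091509372 ff 0.0
shift [-0.053   0.4844  0.6342] turn [-0.0003 -0.0001 -1.2979]
```

Call:
{"method": "step_arm", "body": {
  "rows": [-0.05,0.48,0.2,0,0,-1,-0.05,0.48,0.2,0,0,-1,-0.05,0.48,0.2,0,0,-1,-0.05,0.48,0.2,0,0,-1,-0.05,0.48,0.2,0,0,-1,-0.05,0.48,0.2,0,0,-1]
}}

```text
time: 3.4
ee_pos: [0.5205, -0.0121, 0.2683]
orientation: [0.473, -3.105, 0.0]
wrist_force: [0.2, 0.2, 0.5]
opening: 0.0932
finger_force: 0.0
```

Call:
{"method": "step_arm", "body": {
  "rows": [0,0,0.2,0,0,-0.3,0,0,0.4,0,0,-0.3,0,0,0.4,0,0,-0.3,0,0,0.4,0,0,-0.3]
}}

```text
time: 3.8
ee_pos: [0.5207, -0.0121, 0.1695]
orientation: [0.822, -3.031, -0.0]
wrist_force: [0.3, -0.1, 1.0]
opening: 0.0928
finger_force: 0.0
```

```bash
python3 -c "
from h import *
plan([.521,-.0115,.058],210.7)"
```

```text
t 3.8 pos [ 0.5207 -0.0121  0.1695] psi -149.64401937589665 q6 -2.2130612610190274 F [ 0.2675 -0.109   0.9616] open 0.09284458344395144 ff 0.0
shift [-0.0026  0.0011  0.4461] turn [ 0.0004 -0.0007 -0.0076]
```

Call:
{"method": "step_arm", "body": {
  "rows": [0,0,0.15,0,0,0,0,0,0.3,0,0,0,0,0,0.4,0,0,0,0,0,0.446,0,0,0,0,0,0.446,0,0,0,0,0,0.446,0,0,0]
}}

```text
time: 4.4
ee_pos: [0.5217, -0.0117, 0.0591]
orientation: [-0.826, 3.028, -0.002]
wrist_force: [0.9, -0.3, 1.5]
opening: 0.0931
finger_force: 0.0
```

Call:
{"method": "step_arm", "body": {
  "rows": [0,0,0,0,0,0,0,0,0,0,0,0,0,0,0,0,0,0,0,0,0,0,0,0,0,0,0,0,0,0,0,0,0,0,0,0,0,0,0,0,0,0,0,0,0,0,0,0,0,0,0,0,0,0],
  "gripper": 45,
  "newtons": 40
}}

```text
time: 5.3
ee_pos: [0.5207, -0.0116, 0.0573]
orientation: [-0.828, 3.03, -0.001]
wrist_force: [2.2, -2.3, 2.5]
opening: 0.0544
finger_force: 39.6
```

```bash
python3 -c "
from h import *
plan([.521,-.0115,.25],210.7)"
```

```text
t 5.3 pos [ 0.5207 -0.0116  0.0573] psi -149.43563300155398 q6 -2.215663628132976 F [ 2.1673 -2.3287  2.5496] open 0.05436663422186704 ff 39.58659851923585
shift [-0.0017 -0.001  -0.7708] turn [-0.0008  0.0008 -0.003 ]
```

Call:
{"method": "step_arm", "body": {
  "rows": [0,0,-0.05,0,0,0,0,0,-0.15,0,0,0,0,0,-0.3,0,0,0,0,0,-0.45,0,0,0,0,0,-0.6,0,0,0,0,0,-0.62,0,0,0.15,0,0,-0.62,0,0,0.3,0,0,-0.62,0,0,0.45,0,0,-0.62,0,0,0.6,0,0,-0.62,0,0,0.75,0,0,-0.62,0,0,0.9,0,0,-0.62,0,0,1]
}}

```text
time: 6.5
ee_pos: [0.5194, -0.0111, 0.2123]
orientation: [-0.402, -3.114, -0.0]
wrist_force: [0.2, 0.1, -2.3]
opening: 0.0542
finger_force: 39.5
```

```bash
python3 -c "
from h import *
plan([.6361,-.2425,.212],84.29)"
```

```text
t 6.5 pos [ 0.5194 -0.0111  0.2123] psi 165.3046558953413 q6 -1.4256767450706593 F [ 0.1556  0.092  -2.2989] open 0.054210929238682454 ff 39.546149242669344
shift [-0.6864 -0.7768 -0.0002] turn [-0.0016 -0.002   1.8003]
```

Call:
{"method": "step_arm", "body": {
  "rows": [-0.1,-0.11,0,0,0,0.15,-0.2,-0.22,0,0,0,0.3,-0.3,-0.33,0,0,0,0.45,-0.4,-0.45,0,0,0,0.6,-0.5,-0.56,0,0,0,0.75,-0.6,-0.68,0,0,0,0.9,-0.68,-0.77,0,0,0,1,-0.68,-0.77,0,0,0,1]
}}

```text
time: 7.3
ee_pos: [0.6369, -0.2429, 0.2115]
orientation: [-1.564, -2.723, 0.001]
wrist_force: [-1.2, 0.1, -2.7]
opening: 0.0539
finger_force: 39.5
```

```bash
python3 -c "
from h import *
plan([.6361,-.2425,.1653],84.29)"
```

```text
t 7.3 pos [ 0.6369 -0.2429  0.2115] psi 120.27284140144255 q6 -0.960834481680217 F [-1.1811  0.1477 -2.7176] open 0.05393170973705272 ff 39.548660796135664
shift [ 0.0028 -0.0017  0.185 ] turn [-0.0017 -0.0009  0.7996]
```

Call:
{"method": "step_arm", "body": {
  "rows": [0,0,0,0,0,0.15,0,0,0,0,0,0.3,0,0,0.04,0,0,0.45,0,0,0.08,0,0,0.6,0,0,0.12,0,0,0.7,0,0,0.16,0,0,0.8,0,0,0.185,0,0,0.8,0,0,0.185,0,0,0.8,0,0,0.185,0,0,0.8]
}}

```text
time: 8.2
ee_pos: [0.6368, -0.2399, 0.1663]
orientation: [-2.322, -2.116, -0.0]
wrist_force: [0.7, 0.5, -2.2]
opening: 0.0543
finger_force: 39.5
```

Run:
```python
from h import *
plan([.6361,-.2425,.1653],84.29)
t=avg("top",4);s=avg("scene",4);np.save("t2.npy",t);np.save("s2.npy",s)
st=env.get_state(); M=Ro.from_rotvec(st["orientation"]).as_matrix(); hx,hy=-M[:,0],-M[:,1]; print(hx,M[:,2])
o=st["ee_pos"]-hx*.0127-np.array([0,0,.0573])
def pic(f,n_,x0,y0,w,h,k):
    im=crop(f,x0,y0,w,h,k)
    for P in [(.05,-.03,.114),(.05,.03,.114),(.046,-.03,.114),(.046,.03,.114),(.027,-.027,.095),(.027,.027,.095),(-.027,-.027,.095),(-.027,.027,.095),(.05,.03,0),(.05,-.03,0),(-.027,-.027,0),(-.027,.027,0),(.05,0,.079)]:
        u,v=proj(n_,o+hx*P[0]+hy*P[1]+np.array([0,0,P[2]]))[0]; cv2.circle(im,(int((u-x0+.5)*k),int((v-y0+.5)*k)),2,(0,0,255),-1)
    return im
cv2.imwrite("pics/comp3.png",np.hstack([pic(s,"scene",142,195,50,75,8),pic(t,"top",345,130,50,75,8)]))
```

```text
t 8.2 pos [ 0.6368 -0.2399  0.1663] psi 84.68740118018485 q6 -0.3360375670151947 F [ 0.7045  0.4646 -2.2008] open 0.054260191572063896 ff 39.547995049506426
shift [-0.0105 -0.002   0.0042] turn [-0.0001 -0.0002  0.0088]
[-0.0945 -0.9955  0.0001] [ 0.0002 -0.0001 -1.    ]
```

View pics/comp3.png

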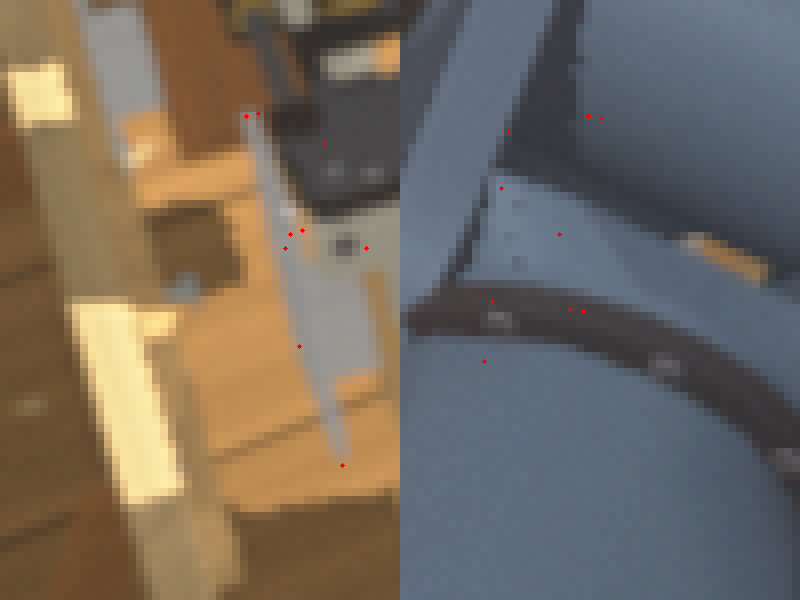

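Scene crop: the held plate sits about 0.7 px above its FK prediction (bottom corner measured (340,457), predicted (342,465)). The head is at about (164.6,230.5), and the top view is blocked by the arm. The screw's height is still unclear: about 180.5 mm or about 187 mm on the 6 mm circle. I'll settle it by gentle touch, starting with the low one.

```bash
cat >> h.py <<'E'
E_=np.array([np.cos(np.radians(-5.71)),np.sin(np.radians(-5.71)),0]); N_=np.array([E_[1],-E_[0],0])
def tgt(a,nn,kz): # keyhole along a, tcp depth nn, keyhole height kz (m)
    s=env.get_state(); p=s["ee_pos"]; print("now a %.4f n %.4f kz %.4f Fn %.2f Fa %.2f Fz %.2f"%(p@E_,p@N_,p[2]+.0217,s["wrist_force"]@N_,s["wrist_force"]@E_,s["wrist_force"][2]),"M",s["moment"])
    plan(a*E_+nn*N_+np.array([0,0,kz-.0217]),84.29)
E
python3 -c "
from h import *
tgt(.6583,.198,.1805)"
```

```text
now a 0.6577 n 0.1757 kz 0.1878 Fn -0.27 Fa 0.10 Fz -1.70 M [-0.     -0.061  -0.0087]
t 8.6 pos [ 0.637  -0.2403  0.1661] psi 84.57486423761867 q6 -0.33437360759528933 F [ 0.1268  0.2537 -1.7035] open 0.054539869799730446 ff 39.54807685688138
shift [-0.0892  0.002   0.029 ] turn [0.0002 0.0001 0.0063]
```

Call:
{"method": "step_arm", "body": {
  "rows": [0,0.002,0.029,0,0,0.006,-0.03,0.002,0.029,0,0,0.006,-0.06,0.002,0.029,0,0,0.006,-0.088,0.002,0.029,0,0,0.006,-0.088,0.002,0.029,0,0,0.006,-0.088,0.002,0.029,0,0,0.006]
}}

```text
time: 9.2
ee_pos: [0.6353, -0.2625, 0.1587]
orientation: [2.33, 2.107, 0.0]
wrist_force: [-0.4, -0.3, -2.8]
opening: 0.0542
finger_force: 39.5
```

```bash
python3 -c "
from h import *
tgt(.6583,.2033,.1805)"
```

```text
now a 0.6582 n 0.1980 kz 0.1804 Fn 0.31 Fa -0.33 Fz -2.78 M [-0.0184 -0.0564 -0.0531]
t 9.2 pos [ 0.6353 -0.2625  0.1587] psi 84.2587160291546 q6 -0.3594382425914337 F [-0.3549 -0.2808 -2.7825] open 0.054186496167098995 ff 39.54861765727401
shift [-0.0212  0.0003 -0.0005] turn [ 0.0001 -0.0001 -0.0007]
```

Call:
{"method": "step_arm", "body": {
  "rows": [-0.006,0,0,0,0,0,-0.012,0,0,0,0,0,-0.016,0,0,0,0,0,-0.016,0,0,0,0,0]
}}

```text
time: 9.6
ee_pos: [0.635, -0.2662, 0.1586]
orientation: [2.329, 2.108, 0.0]
wrist_force: [0.6, -0.6, -2.0]
opening: 0.0541
finger_force: 39.5
```

Call:
{"method": "step_arm", "body": {
  "rows": [-0.004,0,0,0,0,0,-0.004,0,0,0,0,0]
}}

```text
time: 9.8
ee_pos: [0.6348, -0.2672, 0.1587]
orientation: [2.329, 2.108, 0.0]
wrist_force: [-0.9, -0.3, -2.9]
opening: 0.0542
finger_force: 39.5
```

Call:
{"method": "step_arm", "body": {
  "rows": [-0.004,0,0,0,0,0,-0.004,0,0,0,0,0]
}}

```text
time: 10.0
ee_pos: [0.6347, -0.2683, 0.1586]
orientation: [-2.329, -2.108, 0.0]
wrist_force: [-0.0, -0.1, -2.3]
opening: 0.054
finger_force: 39.5
```

Call:
{"method": "step_arm", "body": {
  "rows": [-0.004,0,0,0,0,0,-0.004,0,0,0,0,0]
}}

```text
time: 10.2
ee_pos: [0.6346, -0.2693, 0.1586]
orientation: [2.329, 2.108, -0.0]
wrist_force: [0.4, 0.5, -2.8]
opening: 0.0541
finger_force: 39.5
```

Call:
{"method": "step_arm", "body": {
  "rows": [-0.004,0,0,0,0,0,-0.004,0,0,0,0,0]
}}

```text
time: 10.4
ee_pos: [0.6345, -0.2702, 0.1586]
orientation: [2.329, 2.108, -0.0]
wrist_force: [0.1, 0.0, -2.6]
opening: 0.0539
finger_force: 39.5
```

Call:
{"method": "step_arm", "body": {
  "rows": [-0.004,0,0,0,0,0,-0.004,0,0,0,0,0]
}}

```text
time: 10.6
ee_pos: [0.6344, -0.2713, 0.1586]
orientation: [2.329, 2.108, -0.0]
wrist_force: [-0.3, 0.1, -4.1]
opening: 0.0539
finger_force: 39.5
```

Call:
{"method": "step_arm", "body": {
  "rows": [-0.004,0,0,0,0,0,-0.004,0,0,0,0,0]
}}

```text
time: 10.8
ee_pos: [0.6343, -0.2722, 0.1587]
orientation: [2.329, 2.108, -0.0]
wrist_force: [-0.1, 0.1, -2.0]
opening: 0.0539
finger_force: 39.5
```

```bash
python3 -c "
from h import *
tgt(.6583,.209,.1805)"
```

```text
now a 0.6583 n 0.2078 kz 0.1804 Fn -0.10 Fa -0.08 Fz -2.05 M [-0.0116 -0.1175  0.0306]
t 10.8 pos [ 0.6343 -0.2722  0.1587] psi 84.29051472332124 q6 -0.37314367773575974 F [-0.0654  0.1054 -2.0463] open 0.05391065716304276 ff 39.548343010246754
shift [-0.0049  0.0001 -0.0006] turn [0.     0.0001 0.    ]
```

Call:
{"method": "step_arm", "body": {
  "rows": [-0.004,0,0,0,0,0,-0.004,0,0,0,0,0]
}}

```text
time: 11.0
ee_pos: [0.6342, -0.2732, 0.1586]
orientation: [2.329, 2.108, -0.0]
wrist_force: [0.8, 0.1, -2.8]
opening: 0.054
finger_force: 39.5
```

Call:
{"method": "step_arm", "body": {
  "rows": [-0.004,0,0,0,0,0,-0.004,0,0,0,0,0]
}}

```text
time: 11.2
ee_pos: [0.6341, -0.2742, 0.1586]
orientation: [2.329, 2.108, -0.0]
wrist_force: [0.1, 0.7, -2.7]
opening: 0.0538
finger_force: 39.5
```

```bash
python3 -c "
from h import *
tgt(.6583,.209,.1805)"
```

```text
now a 0.6583 n 0.2098 kz 0.1803 Fn -0.68 Fa 0.03 Fz -2.75 M [-0.0303 -0.1438  0.0242]
t 11.2 pos [ 0.6341 -0.2742  0.1586] psi 84.29025090717026 q6 -0.37586505246949736 F [ 0.098   0.6744 -2.7496] open 0.05380257924492065 ff 39.54792017117143
shift [ 0.0031  0.0002 -0.0007] turn [0. 0. 0.]
```

Run:
```python
from h import *
s=avg("scene",4);np.save("s3.npy",s)
st=env.get_state(); M=Ro.from_rotvec(st["orientation"]).as_matrix(); hx,hy=-M[:,0],-M[:,1]
print(st["wrist_force"],st["moment"])
o=st["ee_pos"]-hx*.0127-np.array([0,0,.0573])
x0,y0,w,h,k=142,195,60,75,8
raw=cv2.resize(np.clip(s[y0:y0+h,x0:x0+45,::-1],0,255).astype(np.uint8),None,fx=k,fy=k,interpolation=cv2.INTER_CUBIC); im=raw.copy()
for P in [(.05,-.03,.114),(.05,.03,.114),(.046,-.03,.114),(.046,.03,.114),(.05,.03,0),(.05,-.03,0),(.05,0,.079)]:
    u,v=proj("scene",o+hx*P[0]+hy*P[1]+np.array([0,0,P[2]]))[0]; cv2.circle(im,(int((u-x0+.5)*k),int((v-y0+.5)*k)),2,(0,0,255),-1)
cv2.imwrite("pics/comp4.png",np.hstack([raw,im]))
```

```text
[ 0.2675 -1.4183 -2.0814] [-0.0416 -0.1202  0.0072]
```

View pics/comp4.png

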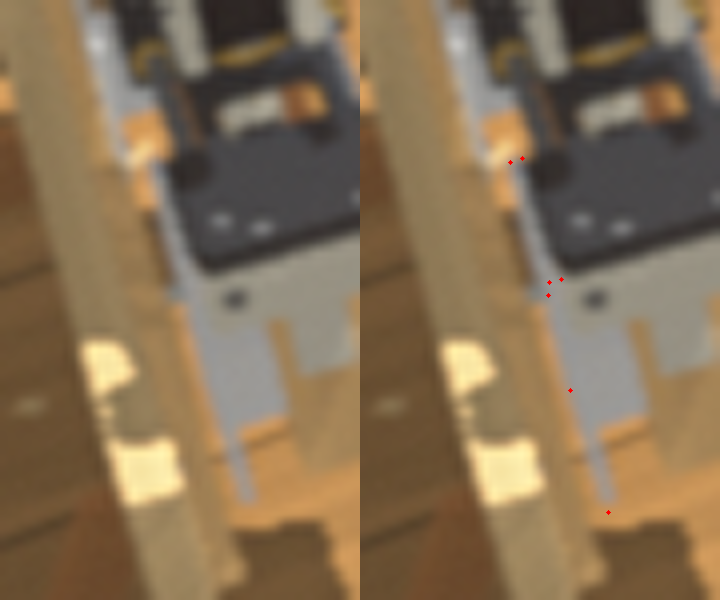

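Scene crop: the plate's near edge runs (190,300) to (240,500), upright. The grey head at about (175,285) is just vanishing behind it, with no contact force yet. I keep advancing gently.

Call:
{"method": "step_arm", "body": {
  "rows": [-0.004,0,0,0,0,0,-0.004,0,0,0,0,0]
}}

```text
time: 11.6
ee_pos: [0.634, -0.2752, 0.1586]
orientation: [2.329, 2.108, -0.0]
wrist_force: [0.8, 1.1, -2.9]
opening: 0.0542
finger_force: 39.5
```

Call:
{"method": "step_arm", "body": {
  "rows": [-0.004,0,0,0,0,0,-0.004,0,0,0,0,0]
}}

```text
time: 11.8
ee_pos: [0.6339, -0.2763, 0.1586]
orientation: [-2.329, -2.108, 0.0]
wrist_force: [0.0, -1.1, -2.5]
opening: 0.0541
finger_force: 39.5
```

```bash
python3 -c "
from h import *
tgt(.6583,.209,.1805)"
```

```text
now a 0.6582 n 0.2118 kz 0.1803 Fn 1.11 Fa 0.15 Fz -2.49 M [-0.0793 -0.0827 -0.0035]
t 11.8 pos [ 0.6339 -0.2763  0.1586] psi 84.28605884897532 q6 -0.3785328934148449 F [ 0.0396 -1.118  -2.4865] open 0.05405613803253874 ff 39.54856652766466
shift [ 0.0112  0.0002 -0.0007] turn [-0.      0.     -0.0001]
```

Call:
{"method": "step_arm", "body": {
  "rows": [-0.004,0,0,0,0,0,-0.004,0,0,0,0,0]
}}

```text
time: 12.0
ee_pos: [0.6338, -0.2772, 0.1586]
orientation: [2.329, 2.108, -0.0]
wrist_force: [0.3, 0.0, -2.4]
opening: 0.0543
finger_force: 39.5
```

Call:
{"method": "step_arm", "body": {
  "rows": [-0.004,0,0,0,0,0,-0.004,0,0,0,0,0]
}}

```text
time: 12.2
ee_pos: [0.6337, -0.2782, 0.1586]
orientation: [2.329, 2.108, -0.0]
wrist_force: [-0.3, -0.2, -3.3]
opening: 0.0542
finger_force: 39.5
```

```bash
python3 -c "
from h import *
tgt(.6583,.209,.1805)"
```

```text
now a 0.6582 n 0.2138 kz 0.1803 Fn 0.26 Fa -0.31 Fz -3.32 M [-0.132  -0.119   0.0153]
t 12.2 pos [ 0.6337 -0.2782  0.1586] psi 84.28863809878699 q6 -0.38124809707905644 F [-0.3358 -0.2289 -3.319 ] open 0.05418739373537187 ff 39.54855618998408
shift [ 0.0192  0.0002 -0.0007] turn [-0.  0. -0.]
```

Call:
{"method": "step_arm", "body": {
  "rows": [-0.004,0,0,0,0,0,-0.004,0,0,0,0,0]
}}

```text
time: 12.4
ee_pos: [0.6336, -0.2792, 0.1587]
orientation: [2.329, 2.108, -0.0]
wrist_force: [-0.8, -0.3, -2.6]
opening: 0.0542
finger_force: 39.5
```

Call:
{"method": "step_arm", "body": {
  "rows": [0,0,0,0,0,0]
}}

```text
time: 12.5
ee_pos: [0.6336, -0.2791, 0.1586]
orientation: [-2.329, -2.108, -0.0]
wrist_force: [0.5, 0.6, -2.5]
opening: 0.054
finger_force: 39.5
```

```bash
python3 -c "
from h import *
tgt(.6583,.209,.1805)"
```

```text
now a 0.6583 n 0.2147 kz 0.1803 Fn -0.63 Fa 0.43 Fz -2.53 M [-0.0246 -0.0656  0.031 ]
t 12.5 pos [ 0.6336 -0.2791  0.1586] psi 84.2929092995618 q6 -0.3825113960442149 F [ 0.4864  0.5823 -2.5301] open 0.05400516015564841 ff 39.548733439296484
shift [ 0.0227  0.0001 -0.0007] turn [ 0.     -0.      0.0001]
```

Call:
{"method": "step_arm", "body": {
  "rows": [-0.004,0,0,0,0,0,-0.004,0,0,0,0,0]
}}

```text
time: 12.7
ee_pos: [0.6336, -0.28, 0.1587]
orientation: [-2.329, -2.108, -0.0]
wrist_force: [-0.5, 1.8, -3.1]
opening: 0.0542
finger_force: 39.5
```

```bash
python3 -c "
from h import *
tgt(.6583,.209,.1805)"
```

```text
now a 0.6583 n 0.2156 kz 0.1804 Fn -1.72 Fa -0.67 Fz -3.11 M [ 0.172  -0.1076 -0.0311]
t 12.7 pos [ 0.6336 -0.28    0.1587] psi 84.28783161035416 q6 -0.38384473749386616 F [-0.4929  1.78   -3.1087] open 0.05424664603294242 ff 39.546843487769365
shift [ 0.0262 -0.0001 -0.0005] turn [ 0.0001 -0.0004 -0.    ]
```

Call:
{"method": "step_arm", "body": {
  "rows": [-0.003,0,0,0,0,0,-0.003,0,0,0,0,0]
}}

```text
time: 12.9
ee_pos: [0.6336, -0.2801, 0.1586]
orientation: [-2.329, -2.107, -0.002]
wrist_force: [0.5, 4.4, -1.7]
opening: 0.0539
finger_force: 39.5
```

```bash
python3 -c "
from h import *
tgt(.6583,.209,.1805)"
```

```text
now a 0.6583 n 0.2156 kz 0.1803 Fn -4.45 Fa 0.10 Fz -1.66 M [ 0.8621 -0.2036 -0.1588]
t 12.9 pos [ 0.6336 -0.2801  0.1586] psi 84.29060088321127 q6 -0.38476770824709533 F [ 0.546   4.4205 -1.661 ] open 0.05393907954496554 ff 39.537936206907034
shift [ 0.0266 -0.0002 -0.0007] turn [-0.0001 -0.0018  0.    ]
```

Call:
{"method": "step_arm", "body": {
  "rows": [0,0,0,0,0,0.006,0,0,0,0,0,0.006]
}}

```text
time: 13.1
ee_pos: [0.6337, -0.2802, 0.1586]
orientation: [-2.334, -2.102, -0.001]
wrist_force: [2.6, 5.4, -2.2]
opening: 0.0541
finger_force: 39.6
```

```bash
python3 -c "
from h import *
tgt(.6583,.209,.1805)"
```

```text
now a 0.6585 n 0.2158 kz 0.1803 Fn -5.59 Fa 2.02 Fz -2.20 M [ 0.8315 -0.3817 -0.0286]
t 13.1 pos [ 0.6337 -0.2802  0.1586] psi 84.01289437289593 q6 -0.37978417335216536 F [ 2.5653  5.3604 -2.2016] open 0.054125019436244315 ff 39.558124244213104
shift [ 0.027  -0.0008 -0.0007] turn [ 0.0004 -0.0012 -0.0062]
```

The plate is on the pad: contact came at the pad depth, about 10 mm past where the head front would have stopped it, at about 5 N. Now I ease straight down.

Call:
{"method": "step_arm", "body": {
  "rows": [0,0,0.006,0,0,0,0,0,0.012,0,0,0,0,0,0.016,0,0,0,0,0,0.016,0,0,0]
}}

```text
time: 13.5
ee_pos: [0.6338, -0.2802, 0.1549]
orientation: [-2.334, -2.102, -0.001]
wrist_force: [1.0, 4.9, 0.1]
opening: 0.0538
finger_force: 39.6
```

```bash
python3 -c "
from h import *
tgt(.6583,.209,.1805)"
```

```text
now a 0.6585 n 0.2157 kz 0.1766 Fn -4.98 Fa 0.56 Fz 0.09 M [ 0.945  -0.2161 -0.1415]
t 13.5 pos [ 0.6338 -0.2802  0.1549] psi 84.0171562569909 q6 -0.3798420176335759 F [1.0486 4.8958 0.0869] open 0.05381371916079437 ff 39.5552733913064
shift [ 0.027  -0.0009 -0.0155] turn [ 0.0005 -0.0012 -0.0061]
```

Call:
{"method": "step_arm", "body": {
  "rows": [0,0,0.006,0,0,0,0,0,0.012,0,0,0,0,0,0.016,0,0,0,0,0,0.016,0,0,0]
}}

```text
time: 13.9
ee_pos: [0.6338, -0.2802, 0.1509]
orientation: [-2.334, -2.102, -0.002]
wrist_force: [1.0, 4.9, -0.4]
opening: 0.0541
finger_force: 39.6
```

```bash
python3 -c "
from h import *
tgt(.6583,.209,.1805)"
```

```text
now a 0.6585 n 0.2158 kz 0.1726 Fn -5.01 Fa 0.51 Fz -0.42 M [ 0.9582 -0.1853 -0.1322]
t 13.9 pos [ 0.6338 -0.2802  0.1509] psi 84.01594132970305 q6 -0.37989293377571565 F [ 1.0091  4.9319 -0.4185] open 0.054103012081681834 ff 39.5552877523005
shift [ 0.0272 -0.0009 -0.0315] turn [ 0.0006 -0.0012 -0.0061]
```

Call:
{"method": "step_arm", "body": {
  "rows": [0,0,0.006,0,0,0,0,0,0.012,0,0,0,0,0,0.016,0,0,0,0,0,0.016,0,0,0]
}}

```text
time: 14.3
ee_pos: [0.6338, -0.2802, 0.1469]
orientation: [-2.334, -2.102, -0.002]
wrist_force: [1.0, 4.6, -0.2]
opening: 0.0544
finger_force: 39.6
```

```bash
python3 -c "
from h import *
tgt(.6583,.209,.1805)"
```

```text
now a 0.6585 n 0.2157 kz 0.1686 Fn -4.68 Fa 0.52 Fz -0.19 M [ 0.9545 -0.2047 -0.126 ]
t 14.3 pos [ 0.6338 -0.2802  0.1469] psi 84.01750821132217 q6 -0.3798621064630915 F [ 0.9816  4.6059 -0.1926] open 0.05440410121867994 ff 39.55541577190161
shift [ 0.027  -0.0009 -0.0474] turn [ 0.0006 -0.0012 -0.0061]
```

Call:
{"method": "step_arm", "body": {
  "rows": [0,0,0.006,0,0,0,0,0,0.012,0,0,0,0,0,0.018,0,0,0,0,0,0.018,0,0,0]
}}

```text
time: 14.7
ee_pos: [0.6338, -0.2802, 0.1424]
orientation: [-2.334, -2.102, -0.002]
wrist_force: [1.3, 6.3, -1.1]
opening: 0.0541
finger_force: 39.6
```

Call:
{"method": "step_arm", "body": {
  "rows": [0,0,0.004,0,0,0,0,0,0.004,0,0,0]
}}

```text
time: 14.9
ee_pos: [0.6338, -0.2802, 0.1415]
orientation: [-2.334, -2.102, -0.002]
wrist_force: [0.4, 5.7, 1.3]
opening: 0.0541
finger_force: 39.6
```

```bash
python3 -c "
from h import *
tgt(.6583,.209,.1805)"
```

```text
now a 0.6585 n 0.2158 kz 0.1632 Fn -5.67 Fa -0.12 Fz 1.34 M [ 0.9169 -0.2638 -0.1321]
t 14.9 pos [ 0.6338 -0.2802  0.1415] psi 84.01702045885888 q6 -0.3798728566944362 F [0.4439 5.6511 1.3443] open 0.05414873146957782 ff 39.55718183889985
shift [ 0.0271 -0.001  -0.0692] turn [ 0.0007 -0.0011 -0.0061]
```

Call:
{"method": "step_arm", "body": {
  "rows": [0,0,0.004,0,0,0,0,0,0.004,0,0,0]
}}

```text
time: 15.1
ee_pos: [0.6338, -0.2802, 0.1405]
orientation: [-2.334, -2.102, -0.002]
wrist_force: [1.3, 6.4, -0.3]
opening: 0.0539
finger_force: 39.6
```

Call:
{"method": "step_arm", "body": {
  "rows": [0,0,0.003,0,0,0,0,0,0.003,0,0,0]
}}

```text
time: 15.3
ee_pos: [0.6338, -0.2802, 0.1398]
orientation: [-2.334, -2.102, -0.002]
wrist_force: [0.5, 5.0, -0.1]
opening: 0.054
finger_force: 39.6
```

```bash
python3 -c "
from h import *
tgt(.6583,.209,.1805)"
```

```text
now a 0.6585 n 0.2158 kz 0.1615 Fn -5.00 Fa 0.01 Fz -0.06 M [ 0.974  -0.1597 -0.1546]
t 15.3 pos [ 0.6338 -0.2802  0.1398] psi 84.01696143874824 q6 -0.3798627716562126 F [ 0.5116  4.9757 -0.0621] open 0.05400882318309853 ff 39.558764453977346
shift [ 0.0271 -0.001  -0.0759] turn [ 0.0007 -0.0011 -0.0061]
```

Not at the slot end yet, so I continue in small steps.

Call:
{"method": "step_arm", "body": {
  "rows": [0,0,0.004,0,0,0,0,0,0.004,0,0,0]
}}

```text
time: 15.5
ee_pos: [0.6338, -0.2803, 0.1389]
orientation: [-2.334, -2.102, -0.002]
wrist_force: [0.6, 5.8, 1.2]
opening: 0.0543
finger_force: 39.6
```

Call:
{"method": "step_arm", "body": {
  "rows": [0,0,0.003,0,0,0,0,0,0.003,0,0,0]
}}

```text
time: 15.7
ee_pos: [0.6339, -0.2803, 0.1387]
orientation: [2.334, 2.102, 0.002]
wrist_force: [-1.2, 6.1, 5.0]
opening: 0.0541
finger_force: 39.6
```

```bash
python3 -c "
from h import *
tgt(.6583,.209,.1805)"
```

```text
now a 0.6587 n 0.2158 kz 0.1604 Fn -5.93 Fa -1.83 Fz 4.98 M [ 1.1483  0.1449 -0.2271]
t 15.7 pos [ 0.6339 -0.2803  0.1387] psi 84.01022087774464 q6 -0.37978160056584254 F [-1.2349  6.0794  4.9824] open 0.05405285463900437 ff 39.56348491832614
shift [ 0.0273 -0.0015 -0.0803] turn [ 0.0013 -0.0009 -0.0062]
```

Call:
{"method": "step_arm", "body": {
  "rows": [0,0,0.002,0,0,0,0,0,0.002,0,0,0,0,0,0.002,0,0,0]
}}

```text
time: 16.0
ee_pos: [0.634, -0.2802, 0.1386]
orientation: [2.334, 2.102, 0.002]
wrist_force: [-2.1, 7.2, 7.2]
opening: 0.0541
finger_force: 39.6
```

```bash
python3 -c "
from h import *
tgt(.6583,.209,.1805)"
```

```text
now a 0.6587 n 0.2158 kz 0.1603 Fn -6.95 Fa -2.80 Fz 7.21 M [ 1.2311  0.284  -0.2643]
t 16.0 pos [ 0.634  -0.2802  0.1386] psi 84.00688824452142 q6 -0.3796911039455919 F [-2.0906  7.1987  7.2096] open 0.05405730789139492 ff 39.57433953881264
shift [ 0.0271 -0.0017 -0.0808] turn [ 0.0016 -0.0009 -0.0063]
```

Call:
{"method": "step_arm", "body": {
  "rows": [0.002,-0.0016,0,0,0,0,0.003,-0.0016,-0.001,0,0,0,0.003,-0.0016,-0.001,0,0,0]
}}

```text
time: 16.3
ee_pos: [0.6338, -0.2801, 0.1386]
orientation: [2.333, 2.101, 0.002]
wrist_force: [0.7, 2.9, 7.2]
opening: 0.0538
finger_force: 39.6
```

```bash
python3 -c "
from h import *
tgt(.6583,.209,.1805)"
```

```text
now a 0.6586 n 0.2157 kz 0.1603 Fn -2.97 Fa 0.36 Fz 7.15 M [ 0.6355 -0.107  -0.1189]
t 16.3 pos [ 0.6338 -0.2801  0.1386] psi 84.01760273943823 q6 -0.3791769566117112 F [0.6555 2.9191 7.153 ] open 0.053844798619241734 ff 39.563788175582886
shift [ 0.0267 -0.001  -0.0808] turn [ 0.0026  0.0006 -0.0061]
```

Call:
{"method": "step_arm", "body": {
  "rows": [0,0,0,0,0,0,0,0,0,0,0,0,0,0,0,0,0,0],
  "newtons": 10
}}

```text
time: 16.6
ee_pos: [0.6332, -0.2801, 0.1381]
orientation: [2.334, 2.102, 0.0]
wrist_force: [-1.7, 4.2, 6.2]
opening: 0.0541
finger_force: 10.0
```

Call:
{"method": "step_arm", "body": {
  "rows": [0,0,0,0,0,0,0,0,0,0,0,0,0,0,0,0,0,0,0,0,0,0,0,0,0,0,0,0,0,0,0,0,0,0,0,0],
  "gripper": 75
}}

```text
time: 17.2
ee_pos: [0.6331, -0.2801, 0.1373]
orientation: [-2.334, -2.103, 0.0]
wrist_force: [0.1, -0.5, -0.4]
opening: 0.0748
finger_force: 0.0
```

Run:
```python
from h import *
tgt(.6583,.209,.1805)
s=avg("scene",3)
cv2.imwrite("pics/comp5.png",cv2.resize(np.clip(s[180:270,130:230,::-1],0,255).astype(np.uint8),None,fx=6,fy=6,interpolation=cv2.INTER_CUBIC))
```

```text
now a 0.6579 n 0.2157 kz 0.1590 Fn 0.46 Fa 0.13 Fz -0.45 M [-0.0214 -0.0503  0.0448]
t 17.2 pos [ 0.6331 -0.2801  0.1373] psi 84.02358732246994 q6 -0.3793640989598895 F [ 0.0873 -0.4734 -0.4464] open 0.07479545514426003 ff 0.0
shift [ 0.0268  0.0016 -0.0859] turn [-0.0001  0.     -0.0059]
```

View pics/comp5.png

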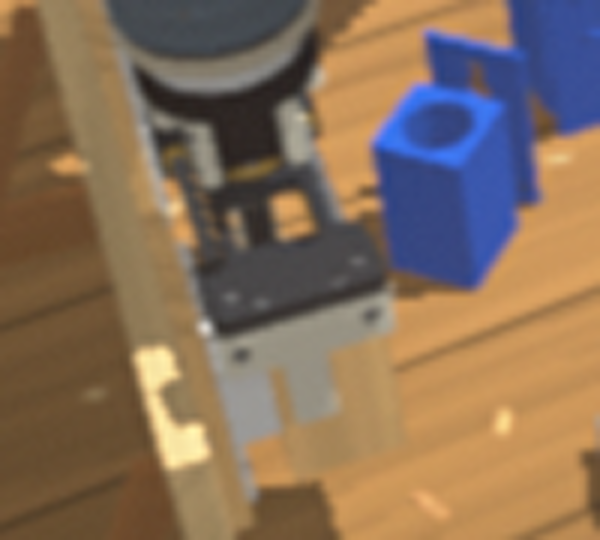

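Scene crop: the cup hangs against the pad with its plate edge (240,370)-(250,490) along it, and the open fingers are clear. Now I retreat straight up.

Call:
{"method": "step_arm", "body": {
  "rows": [0,0,-0.04,0,0,0,0,0,-0.1,0,0,0,0,0,-0.2,0,0,0,0,0,-0.35,0,0,0,0,0,-0.5,0,0,0,0,0,-0.65,0,0,0,0,0,-0.65,0,0,0]
}}

```text
time: 18.05
ee_pos: [0.6346, -0.2808, 0.3077]
orientation: [2.327, 2.096, 0.006]
wrist_force: [-0.3, 0.3, 1.1]
opening: 0.0752
finger_force: 0.0
```

Call:
{"method": "step_arm", "body": {
  "rows": [0.15,0,0,0,0,0,0.35,0,0,0,0,0,0.55,-0.1,0,0,0,0,0.75,-0.2,0,0,0,0,0.95,-0.3,0,0,0,0,0.95,-0.5,0,0,0,0,0.95,-0.7,0,0,0,0,0.95,-0.7,0,0,0,0,0.95,-0.7,0,0,0,0]
}}

```text
time: 18.95
ee_pos: [0.4831, -0.0254, 0.301]
orientation: [2.333, 2.102, 0.002]
wrist_force: [0.2, 0.3, -0.2]
opening: 0.0753
finger_force: 0.0
```

Run:
```python
from h import *
s=avg("scene",3);t=avg("top",3); print(env.get_state()["wrist_force"],env.get_state()["time"])
cv2.imwrite("pics/comp6.png",np.hstack([cv2.resize(np.clip(f[y:y+h,x:x+w,::-1],0,255).astype(np.uint8),(400,600),interpolation=cv2.INTER_CUBIC) for f,x,y,w,h in((s,135,185,60,90),(t,340,130,60,90))]))
```

```text
[ 0.3119  0.2981 -0.5179] 19.25
```

View pics/comp6.png

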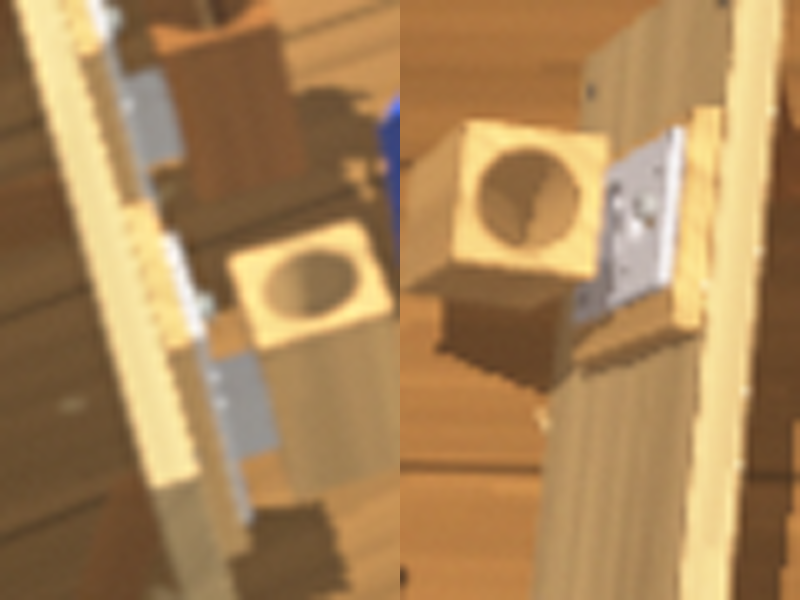

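Final crops: the screw head shows in the slot above the round hole (top crop (645,212)). The plate lies parallel to the pad, the cup hangs upright, and the arm is clear. I hand in.

```bash
python3 -c "
from plant import env
print(env.hand_in())"
```

```text
the job is handed in; nothing more can be done
None
```

The cup with the keyhole plate now hangs on the bare screw, plate flat on its pad and shank at the end of the slot; it was only let go once home, wrist-force readings stayed within about 11 N, and the job was handed in after about 19 s with the arm clear.

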